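# Fit the gap spacers and the impeller on a bench mill's spindle

## Task

Rebuild the bench mill: slide the large spacer ring down the upright stepped spindle until it lies home on the flange, then the small ring home on top of it, and last the impeller, turning it under light pressure until the slots under its hub drop over the spindle's drive pin and it sits flat on the small ring. The spindle stands on a soft spring: lower the parts, do not drop them, press only gently and never push the spindle down to its stop. Leave everything else on the bench where it is.

Things in the scene. Friction and masses are not known exactly. Their poses are not given: they have to be found in the camera images.
- drive_unit: Drive unit of a bench mill, fixed to the bench: round white foot 104 mm across, a geared motor lying out of it along the unit's +y, an upright steel spindle in the middle. Origin: on the spindle axis at worktop height; z up. The spindle's nose ends 116 mm above the origin.
- spindle_seat (a point): On the spindle axis, in the upper face of its 54 mm flange, where the large ring lies: 52 mm over the worktop, sinks with the spindle, does not turn (axes of the drive unit). Above it: journal 36 mm in diameter to +14 mm, journal 28 mm to +26 mm (each ends in a 2.5 mm chamfer), then a thin end 14 mm in diameter to the nose at +64 mm (last 7 mm tapered to 7 mm).
- pin_centre (a point): Centre of the drive pin, on the spindle axis 32 mm above the seat; this point does not turn. The level, flat-topped pin, 5 mm wide, 5 mm high and 25 mm long, goes crosswise through the thin end. It turns with the spindle, which starts at any angle; that angle is in no reading: see it or feel for it. The geared motor holds the spindle against turning (0.25 N m).
- spindle_float (a joint): How far the spindle with its flange is pressed down on its spring, m: 0 up, 0.0065 at the stop. It stays up under the first 6 N, then sinks 1 mm for every 2 N more (10 N: 2 mm); the weight of the three parts takes about 4 N of this. It must never go beyond 5 mm (16 N).
- ring_large: Large steel spacer ring lying flat: 56 mm outside, bore 38 mm, 16 mm thick. Origin: centre of its underside; z is its axis. Goes on first, on the 36 mm journal, underside on the flange.
- ring_small: Small steel spacer ring lying flat: 46 mm outside, bore 30 mm, 12 mm thick. Origin: centre of its underside; z is its axis. Goes on second, on the 28 mm journal, underside on the large ring (16 mm above the seat).
- impeller: Upright aluminium impeller, 48 mm high. Origin: centre of its underside; z its axis. Crown 44 mm wide up to 14 mm, two low blades reach 39 mm out at 45 and 225 deg from x; above, a plain round boss 32 mm wide to grip. Bore 16 mm, through. Two slots cross in the underside along x and y, 7.5 mm wide, 8 mm deep: the pin fits either. Home is 28 mm above the seat; stopped by the pin it stands 6.5 mm higher.
- mat: Dark silicone mat, 2 mm thick, 125 x 400 mm, fixed; the parts lie on it. Origin: under its centre. Keep arm and gripper clear of what stands round it: a tester behind, its lid edge 0.26 m up at x = 0.55 (y = 0.03 to 0.39); to the right a stirrer, whose head hangs from 0.36 m upward at x = 0.50 to 0.72, y = -0.10 to -0.30.
- hex_key: Black hex key, 24 x 77 x 6 mm, lying among the parts; to be left alone. Origin: under its centre.
- spatula: Flat steel spatula, 12 x 135 x 5 mm, lying among the parts; to be left alone. Origin: under its centre.
- timer: Grey count-down timer, 56 x 66 x 17 mm, far right, beyond the stirrer's foot; to be left alone. Origin: under its centre.
Mind the look-alikes: they are no part of the job. What is shaped like the impeller but orange is not meant.

How it is judged:
By the outcome, as a careful person would: the job done as asked, in the order asked, and still so for the second after the job is handed in, with the robot touching nothing.
It also fails if it takes over 72 s, if anything falls off the work surface, if the arm or the gripper's body presses on something with over 40 N, if the wrist force passes 120 N, or if a joint passes its speed limit or range.

## Robot

A 6-joint arm with a two-finger parallel gripper is mounted at the origin on a cart in front of the work surface, level with it; the furniture and walls round the work are solid. World frame = base frame: x ahead of the robot, y to its left, z up, the work surface at z = 0. Lengths are in m, angles in degrees, forces in N, time in s.
With the tool pointing down it reaches from about 0.325 to 0.775 m from the base axis. Payload 5.5 kg.
Tool frame: the origin (TCP) lies on the front face of the gripper's body, between the roots of the fingers; the fingertips stand 73 mm ahead of it and the grasp point (between the pads) lies 54 mm ahead of it; z points along the fingers, y is the line along which they close (so a half turn about z gives the same grasp; the last joint's range is limited). The gripper opens to 85 mm and grips with 20 to 120 N. Pads are 22 mm wide; open, the fingers measure 114 mm over their backs; the gripper's body (76 mm by 85 mm) begins 54 mm behind the grasp point. The pads swing forward as they close: fully open they stand 13 mm farther back than shut.
Start: joints at [67.053, 5.22, 70.514, -0, 104.267, -3.249], TCP at [0.202, 0.565, 0.304] pointing down, gripper open.
Joint ranges: [-164.24, 164.24], [-49.07, 125.15], [9.68, 141.18], [-86.29, 266.29], [3.28, 154.24], [-151.56, 151.56]. Speed limits (degrees/s): [147.25, 147.25, 172.46, 180, 180, 180].

## Interface

Orientations are given as [roll, pitch, yaw] about the fixed x, y, z axes, in that order (R = Rz(yaw) Ry(pitch) Rx(roll)).
In Python, from workcell import robot gives the robot as it stands.
- The arm moves only by the shell command python3 -m pendant 'ROWS' [OPENING] [FORCE]. ROWS is JSON, a list of rows, each an object of numbers: "x", "y", "z": the shift along the world's x, y, z as a fraction of full scale; "ax", "ay", "az": the turn, a rotation vector about the world's x, y, z as a fraction of full scale. In form: [{"x": .., "y": .., "z": .., "ax": .., "ay": .., "az": ..}, ...]. A call has 1 to 8 rows; each row shifts and turns the commanded pose from where the row before left it; what a row does not reach is not made up. Full scale, the value 1, is 0.025 m for a shift and 4 degrees for a turn. A row lasts 1/12 s, in which the tool goes at most 41.7 mm and 7.16 degrees, less where a joint would pass 70% of its speed; a pose out of reach is approached as far as the arm can. A call with a number of a shift or a turn outside -1 to 1 is refused whole. A call with a gripper value outside its range is refused whole. OPENING is the opening, from -1 (shut) to 1 (fully open), set as the call begins (- or left out, the last holds). The fingers move at their own pace and stop on an object; FORCE is the grip in N (left out, the last holds). Time passes only in rows, so rows that do not move let the fingers close. It gives the time, the measured TCP pose, the force and the opening at its end, in the units of the state.
- robot.get_state(): the state, without advancing time (a new reading comes with each control period).
- robot.grab_frame(name): name is "side" or "top" or "wrist"; returns the picture (480x640x3 uint8, blue, green, red); there is no depth.
- robot.get_calibration(name): a dict with "mtx" (3x3 intrinsics, pixels), "rvec" (rotation vector, rad) and "tvec" (3), from world to camera coordinates, as OpenCV has them. Camera axes: x right, y down, z forward; pixel columns grow to the right and rows downward; lengths in m; the calibration is good to about 2 mm. The wrist camera is an equidistant fisheye: a pixel r from the principal point sees the ray r / f radians off the axis. A picture is of the moment at which its call begins: read the wrist's pose just before it. get_calibration takes no time and is no camera call; for the wrist camera it gives the pose at the moment of the call.
- robot.close_job(): hands the job in, once; it reports no verdict.
The state is a dict: "t": time; "q": joint angles; "qd": joint speeds; "effort": joint torques, N m; "ee_pos": TCP position; "ee_rot": TCP orientation; "force": force on the tool from outside, world axes, zero at the start; "torque": the same for the moment, N m; "grip_width": finger opening in m.
Only numpy, scipy, OpenCV 4.12 (cv2) and the standard library are available. Lean on these libraries where they do the work, as an engineer would, in place of code of your own. Each camera call takes 0.05 s, during which the arm holds its last target. There are 200 camera calls.

## Working session

There is one attempt and no reset: what is moved stays moved. The work goes in short steps, Python scripts to look and compute and a shell command to move; the robot and the scene stay as the last step left them, time stands still between calls to the robot, and variables do not carry over. Pictures are saved under pics/ and viewed, on a budget of 10 in all, crops included, one or two more only if the job needs it, and the job is handed in when it is done.

```bash
mkdir -p pics; ls; python3 - <<'E'
from workcell import robot
import cv2,numpy as np
s=robot.get_state(); print({k:np.round(v,3).tolist() for k,v in s.items()})
for n in ("side","top","wrist"):
    c=robot.get_calibration(n); print(n,{k:(np.round(np.array(v,float),4).tolist() if not isinstance(v,str) else v) for k,v in c.items()})
    cv2.imwrite(f"pics/{n}0.png",robot.grab_frame(n))
E
```

```text
pics
{'t': 0.0, 'q': [67.053, 5.263, 70.585, -0.0, 104.266, -3.249], 'qd': [0.053, -0.083, 0.014, 0.071, -0.07, -0.091], 'effort': [0.0, -45.87, -41.805, -0.0, 0.011, 0.0], 'ee_pos': [0.202, 0.565, 0.303], 'ee_rot': [-179.887, -0.006, 160.302], 'force': [-0.841, -0.187, 0.022], 'torque': [0.009, -0.02, -0.053], 'grip_width': 0.085}
side {'mtx': [[507.9908, 0.0, 314.4735], [0.0, 507.9908, 235.5735], [0.0, 0.0, 1.0]], 'rvec': [0.3559, -2.5199, 1.5639], 'tvec': [0.5006, 0.0776, 1.3381]}
top {'mtx': [[607.5281, 0.0, 322.6698], [0.0, 607.5281, 245.1763], [0.0, 0.0, 1.0]], 'rvec': [2.1899, -2.1813, 0.0398], 'tvec': [0.0907, 0.5137, 1.4517]}
wrist {'mtx': [[371.6483, 0.0, 312.6549], [0.0, 371.6483, 235.0549], [0.0, 0.0, 1.0]], 'rvec': [-2.356, -1.6576, -0.2528], 'tvec': [-0.5992, -0.0387, 0.3784]}
```

View pics/top0.png

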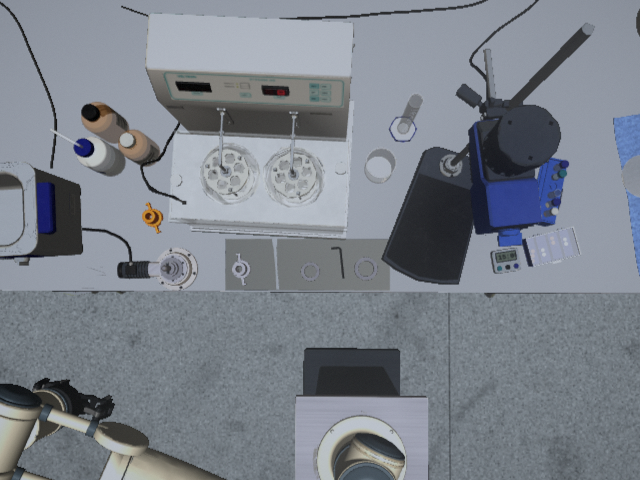

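View pics/side0.png

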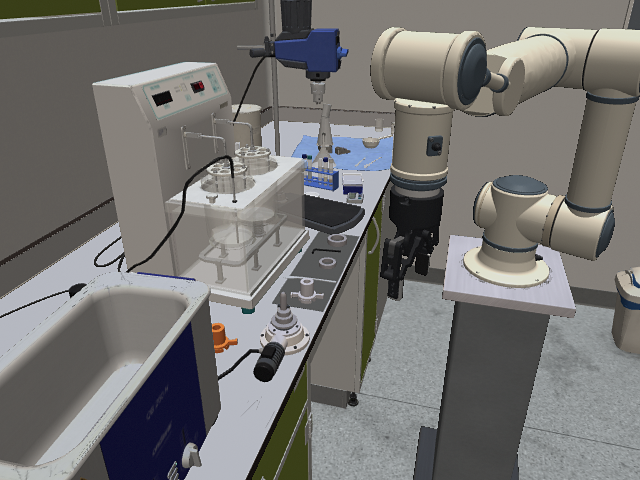

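The top view shows the drive unit at (172,268), aluminium impeller (240,267), spatula (275,265), small ring (311,271), hex key (338,260), large ring (365,268) and timer (507,260). Look-alikes are the orange impeller at (152,217) and round glassware at (380,165) and (403,128). I choose the ring pair on the mat and the grey impeller.

```bash
cat > h.py <<'E'
from workcell import robot
import cv2,numpy as np
def cal(n):
    c=robot.get_calibration(n); R=cv2.Rodrigues(np.array(c["rvec"],float))[0]
    return np.array(c["mtx"],float),R,np.array(c["tvec"],float).ravel()
def cast(n,uv,z,c=None):
    K,R,t=c or cal(n); d=(np.array(uv,float)-K[:2,2])/K[0,0]
    if n=="wrist":
        r=np.hypot(*d); v=np.array([*(d/max(r,1e-9)*np.sin(r)),np.cos(r)])
    else: v=np.array([*d,1])
    w=R.T@v; o=-R.T@t
    return o+w*(z-o[2])/w[2]
def proj(n,P,c=None):
    K,R,t=c or cal(n); p=R@np.array(P,float)+t
    if n=="wrist":
        r=np.hypot(p[0],p[1]); a=np.arctan2(r,p[2]); q=p[:2]/max(r,1e-9)*a
    else: q=p[:2]/p[2]
    return q*K[0,0]+K[:2,2]
E
python3 - <<'E'
from h import *
im=cv2.imread("pics/top0.png")
for nm,uv,z in [("unit",(172,268),.08),("imp",(240,267),.05),("small",(311,271),.014),("large",(365,268),.018),("orange",(152,217),.05)]:
    print(nm,cast("top",uv,z).round(3))
print(proj("top",[0,0,0]))
c=im[225:300,110:400]; c=cv2.resize(c,None,fx=2.75,fy=2.75,interpolation=cv2.INTER_CUBIC)
w=cv2.resize(cv2.imread("pics/wrist0.png"),(500,375))
o=np.zeros((c.shape[0]+375,c.shape[1],3),np.uint8); o[:c.shape[0]]=c; o[c.shape[0]:,:500]=w
print(o.shape); cv2.imwrite("pics/a.png",o)
E
```

```text
unit [0.456 0.44  0.08 ]
imp [0.459 0.287 0.05 ]
small [0.451 0.121 0.014]
large [ 0.459 -0.009  0.018]
orange [0.577 0.497 0.05 ]
[360.64603378 460.14729959]
(581, 798, 3)
```

View pics/a.png

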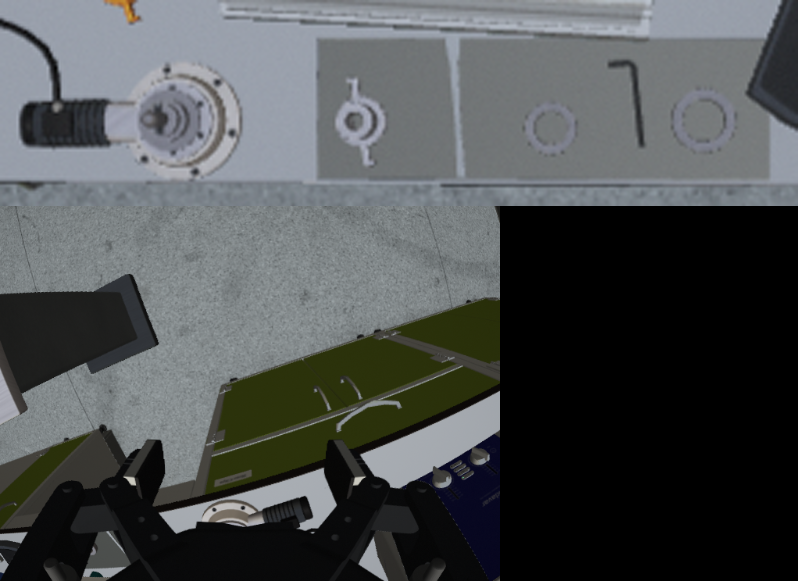

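The crop confirms the choice: bare-metal impeller at (360,122), spatula (455,105), small ring (551,128), hex key (635,100), large ring (704,120). The spindle is on the white foot at (175,118). I start moving, stopping above the drive unit to look with the wrist camera.

```bash
cat > snap.py <<'E'
import sys; from h import *
s=robot.get_state(); c=cal("wrist"); np.savez(f"pics/{sys.argv[1]}.npz",K=c[0],R=c[1],t=c[2],p=s["ee_pos"],r=s["ee_rot"])
cv2.imwrite(f"pics/{sys.argv[1]}.png",robot.grab_frame("wrist"))
print(s["t"],np.round(s["ee_pos"],4),np.round(s["ee_rot"],2),np.round(s["force"],1),"cam",(-c[1].T@c[2]).round(3),"axis",c[1][2].round(3))
E
python3 -m pendant '[{"x":1,"y":-0.2,"az":-1},{"x":1,"y":-0.2,"az":-1},{"x":1,"y":-0.2,"az":-1},{"x":1,"y":-0.2,"az":-1},{"x":1,"y":-0.2,"az":-1},{"x":1,"y":-0.2,"az":-1},{"x":0.5,"az":-1},{"az":-1}]'
python3 snap.py w1
python3 -m pendant '[{"x":0.5,"y":-1,"az":-1},{"x":1,"y":-1,"az":-1},{"x":1,"y":-1,"az":-1},{"x":1,"y":-1,"az":-1},{"y":-1,"az":-1},{"y":-1,"az":-1},{"y":-1,"az":-1},{"y":-1,"az":-1}]'
python3 snap.py w2
```

```text
0.15 [0.2022 0.5648 0.303 ] [-1.7991e+02 -1.0000e-02  1.6030e+02] [-0.3 -0.   0. ] cam [0.131 0.59  0.372] axis [ 0.282 -0.103 -0.954]
0.2 [0.2022 0.5648 0.3032] [-179.93   -0.    160.3 ] [ 0.2 -1.   0.5] cam [0.131 0.59  0.372] axis [ 0.282 -0.102 -0.954]validation failed for argument at $[0]...
validation failed for argument at $[0]...
```

```bash
python3 -m pendant '[{"x":1,"y":-0.2,"z":0,"ax":0,"ay":0,"az":-1},{"x":1,"y":-0.2,"z":0,"ax":0,"ay":0,"az":-1},{"x":1,"y":-0.2,"z":0,"ax":0,"ay":0,"az":-1},{"x":1,"y":-0.2,"z":0,"ax":0,"ay":0,"az":-1},{"x":1,"y":-0.2,"z":0,"ax":0,"ay":0,"az":-1},{"x":1,"y":-0.2,"z":0,"ax":0,"ay":0,"az":-1},{"x":0.5,"y":0,"z":0,"ax":0,"ay":0,"az":-1},{"x":0,"y":0,"z":0,"ax":0,"ay":0,"az":-1}]'
python3 snap.py w1
```

```text
t: 0.92
ee_pos: [0.3677, 0.5339, 0.3028]
ee_rot: [-180.0, 0.1, 127.9]
force: [-0.1, -0.3, 0.0]
grip_width: 0.0851
0.9167 [0.3677 0.5339 0.3028] [-1.7996e+02  7.0000e-02  1.2790e+02] [-0.1 -0.3  0. ] cam [0.321 0.594 0.372] axis [ 0.185 -0.238 -0.954]
```

```bash
python3 -m pendant '[{"x":0.5,"y":-0.8,"z":0,"ax":0,"ay":0,"az":-1},{"x":0.5,"y":-1,"z":0,"ax":0,"ay":0,"az":-1},{"x":0.5,"y":-1,"z":0,"ax":0,"ay":0,"az":-1},{"x":0.5,"y":-1,"z":0,"ax":0,"ay":0,"az":-1},{"x":0.5,"y":-1,"z":0,"ax":0,"ay":0,"az":-1},{"x":0.5,"y":-1,"z":0,"ax":0,"ay":0,"az":-1},{"x":0.5,"y":-1,"z":0,"ax":0,"ay":0,"az":-1},{"x":0,"y":-0.2,"z":0,"ax":0,"ay":0,"az":-1}]'
python3 -m pendant '[{"x":0,"y":0,"z":0,"ax":0,"ay":0,"az":-1},{"x":0,"y":0,"z":0,"ax":0,"ay":0,"az":-0.48},{"x":0,"y":0,"z":0,"ax":0,"ay":0,"az":0}]'
python3 snap.py w2
python3 - <<'E'
import cv2; im=cv2.imread("pics/w2.png"); cv2.imwrite("pics/w2v.png",cv2.resize(im,(800,600)))
E
```

```text
t: 1.63
ee_pos: [0.4538, 0.3567, 0.304]
ee_rot: [179.9, 0.1, 96.0]
force: [-0.6, 0.0, 0.1]
grip_width: 0.0855
t: 1.88
ee_pos: [0.4521, 0.3598, 0.3039]
ee_rot: [-180.0, -0.0, 90.4]
force: [-0.1, -0.6, -0.2]
grip_width: 0.0854
1.8833 [0.4521 0.3598 0.3039] [-1.80e+02 -1.00e-02  9.04e+01] [-0.1 -0.6 -0.2] cam [0.452 0.436 0.373] axis [ 0.002 -0.3   -0.954]
```

View pics/w2v.png

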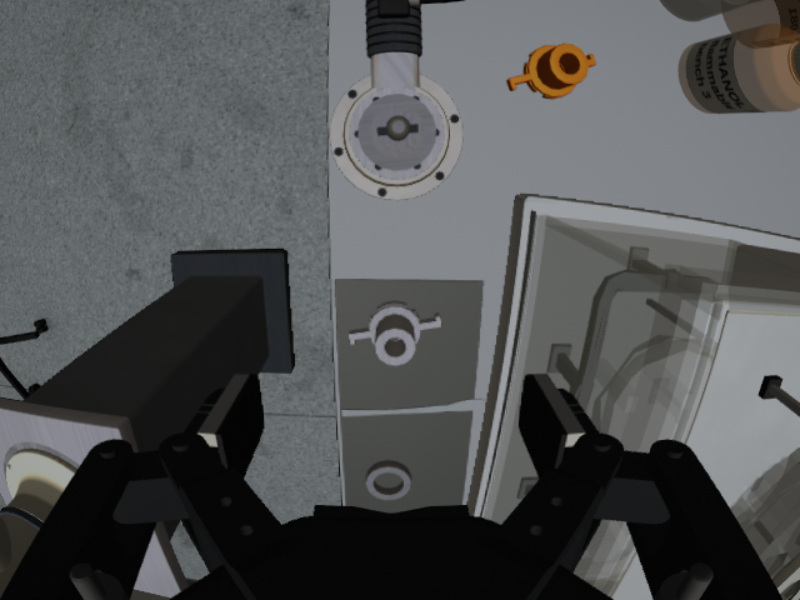

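The wrist view shows the spindle nose at (398,126) with the dark pin running left-right (378–418,129), i.e. about along world x. The impeller boss is at (396,347) with blades at (358,337) and (440,323); the small ring is at (388,481). I zoom in on these.

```bash
python3 - <<'E'
import cv2,numpy as np
im=cv2.imread("pics/w2.png")
a=cv2.resize(im[50:165,260:375],(500,500),interpolation=cv2.INTER_CUBIC)
b=cv2.resize(im[235:310,272:360],(300,256),interpolation=cv2.INTER_CUBIC)
d=cv2.resize(im[362:405,285:335],(300,244),interpolation=cv2.INTER_CUBIC)
cv2.imwrite("pics/z.png",np.hstack([a,np.vstack([b,d])]))
E
```

```text
(no output)
```

View pics/z.png

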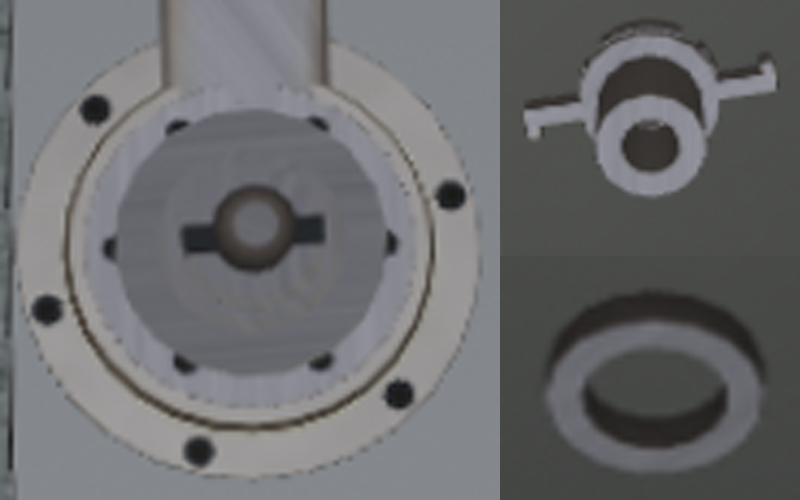

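Pin ends at (182,241)/(325,229), flange centre (252,242), nose (257,224); impeller boss top (651,147); small ring top face (655,396) in the crop. Now cast them.

```bash
python3 - <<'E'
from h import *
d=np.load("pics/w2.npz"); c=(d["K"],d["R"],d["t"])
A=lambda x,y:(260+x/4.348-.4,50+y/4.348-.4)
B=lambda x,y:(272+(x-500)/3.409-.4,235+y/3.413-.4)
D=lambda x,y:(285+(x-500)/6-.4,362+(y-256)/5.674-.4)
W=lambda uv,z:cast("wrist",uv,z,c)
print("flange",W(A(252,242),.052).round(4),"w",(W(A(387,242),.052)-W(A(117,242),.052))[0],(W(A(252,108),.052)-W(A(252,376),.052))[1])
print("nose",W(A(257,224),.116).round(4))
l,r=W(A(182,241),.0865),W(A(325,229),.0865); print("pin",l.round(4),r.round(4),(l+r)/2,np.linalg.norm(r-l),np.degrees(np.arctan2(*(r-l)[1::-1])))
print("foot",W(A(250,250),.01))
print("imp top",W(B(651,147),.05).round(4),"w",(W(B(705,147),.05)-W(B(597,147),.05))[0])
for z in(.006,.010): 
  l,r=W(B(528,118),z),W(B(775,82),z); print("blade",l.round(4),r.round(4),np.linalg.norm(r-l),np.degrees(np.arctan2(*(r-l)[1::-1])))
print("small",W(D(655,396),.014).round(4),"w",(W(D(762,396),.014)-W(D(548,396),.014))[0])
# top camera: ring centres
im=cv2.imread("pics/top0.png"); K=cal("top")
for nm,(u,v),z in [("small",(551,128),.014),("large",(704,120),.018),("imp",(360,122),.05)]:
  print("top",nm,cast("top",(110+u/2.75-.3,225+v/2.75-.3),z).round(4))
E
```

```text
flange [0.4562 0.4505 0.052 ] w 0.052697837669437086 0.05343969867217052
nose [0.4562 0.4505 0.116 ]
pin [0.4436 0.4491 0.0865] [0.4685 0.4514 0.0865] [0.45604741 0.45026545 0.0865    ] 0.024959623448985516 5.427664766402495
foot [0.45636216 0.45060274 0.01      ]
imp top [0.4561 0.2923 0.05  ] w 0.030078020830004437
blade [0.4179 0.2824 0.006 ] [0.4951 0.2949 0.006 ] 0.07815275404506823 9.226298398505033
blade [0.4183 0.284  0.01  ] [0.4946 0.2964 0.01  ] 0.07730051825131354 9.226298398505001
small [0.4512 0.1269 0.014 ] w 0.04425092841945427
top small [0.4503 0.1229 0.014 ]
top large [ 0.4578 -0.0108  0.018 ]
top imp [0.4544 0.2852 0.05  ]
```

```bash
python3 -m pendant '[{"x":0.2,"y":-1,"z":0,"ax":0,"ay":0,"az":0},{"x":0,"y":-1,"z":0,"ax":0,"ay":0,"az":0},{"x":0,"y":-1,"z":0,"ax":0,"ay":0,"az":0},{"x":0,"y":-1,"z":0,"ax":0,"ay":0,"az":0},{"x":0,"y":-1,"z":0,"ax":0,"ay":0,"az":0},{"x":0,"y":-1,"z":0,"ax":0,"ay":0,"az":0},{"x":0,"y":-1,"z":0,"ax":0,"ay":0,"az":0},{"x":0,"y":-1,"z":0,"ax":0,"ay":0,"az":0}]' >/dev/null
python3 -m pendant '[{"x":0,"y":-1,"z":-0.5,"ax":0,"ay":0,"az":0},{"x":0,"y":-1,"z":-0.5,"ax":0,"ay":0,"az":0},{"x":0,"y":-1,"z":-0.5,"ax":0,"ay":0,"az":0},{"x":0,"y":-0.2,"z":-0.5,"ax":0,"ay":0,"az":0},{"x":0,"y":0,"z":0,"ax":0,"ay":0,"az":0},{"x":0,"y":0,"z":0,"ax":0,"ay":0,"az":0}]'
python3 snap.py w3
```

```text
t: 3.1
ee_pos: [0.4569, 0.0803, 0.2534]
ee_rot: [-179.9, -0.0, 90.4]
force: [0.5, 0.2, 0.6]
grip_width: 0.0852
3.1 [0.4569 0.0803 0.2534] [-1.7992e+02 -3.0000e-02  9.0430e+01] [0.5 0.2 0.6] cam [0.457 0.157 0.322] axis [ 0.001 -0.299 -0.954]
```

View pics/w3.png

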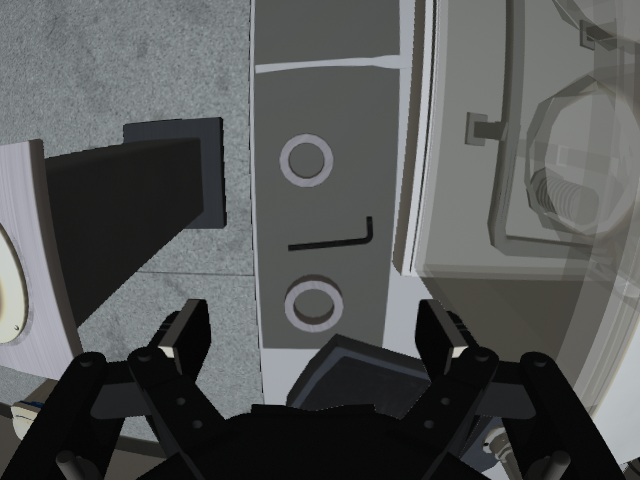

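Small ring at (306,160), hex key at (335,240), large ring at (314,306), and the stirrer plate begins at (340,345). I measure both rings with a mask.

```bash
cat > ring.py <<'E'
import sys; from h import *
def rings(tag,boxes):
    im=cv2.imread(f"pics/{tag}.png"); d=np.load(f"pics/{tag}.npz"); c=(d["K"],d["R"],d["t"])
    g=cv2.cvtColor(im,cv2.COLOR_BGR2GRAY)
    for nm,(x0,y0,x1,y1),z in boxes:
        m=cv2.threshold(g[y0:y1,x0:x1],0,255,cv2.THRESH_OTSU)[1]
        cs,_=cv2.findContours(m,cv2.RETR_CCOMP,cv2.CHAIN_APPROX_NONE)
        for k in sorted(cs,key=len)[::-1][:2]:
            P=np.array([cast("wrist",p[0]+[x0,y0],z,c)[:2] for p in k],np.float32)
            (cx,cy),(a,b),_=cv2.fitEllipse(P); print(nm,"c",round(cx,4),round(cy,4),"d",round(a,4),round(b,4))
E
python3 -c "
from ring import *
rings('w3',[('small',(274,128,340,194),.014),('large',(278,274,350,338),.018)])"
```

```text
small c 0.4513 0.1247 d 0.0434 0.0437
small c 0.4514 0.1246 d 0.0312 0.0316
large c 0.4584 -0.0087 d 0.0535 0.0537
large c 0.4584 -0.0088 d 0.0391 0.0394
```

```bash
python3 - <<'E'
from h import *
d=np.load("pics/w3.npz"); c=(d["K"],d["R"],d["t"])
for z in (0,.02,.04,.06,.08): print(z,cast("wrist",(337,335),z,c)[:2].round(3),cast("top",(382.5,259),z)[:2].round(3))
E
```

```text
0 [ 0.483 -0.051] [ 0.481 -0.053]
0.02 [ 0.481 -0.038] [ 0.48  -0.051]
0.04 [ 0.48  -0.025] [ 0.48  -0.049]
0.06 [ 0.478 -0.013] [ 0.479 -0.048]
0.08 [0.476 0.   ] [ 0.478 -0.046]
```

```bash
python3 -m pendant '[{"x":0.06,"y":-1,"z":-0.4,"ax":0,"ay":0,"az":-0.1},{"x":0,"y":-1,"z":-0.5,"ax":0,"ay":0,"az":0},{"x":0,"y":-1,"z":-0.6,"ax":0,"ay":0,"az":0},{"x":0,"y":-0.56,"z":-0.8,"ax":0,"ay":0,"az":0},{"x":0,"y":0,"z":-0.8,"ax":0,"ay":0,"az":0},{"x":0,"y":0,"z":-0.8,"ax":0,"ay":0,"az":0},{"x":0,"y":0,"z":-0.8,"ax":0,"ay":0,"az":0},{"x":0,"y":0,"z":-0.8,"ax":0,"ay":0,"az":0}]' > /dev/null
python3 -m pendant '[{"x":0,"y":0,"z":-0.6,"ax":0,"ay":0,"az":0},{"x":0,"y":0,"z":-0.6,"ax":0,"ay":0,"az":0},{"x":0,"y":0,"z":-0.43,"ax":0,"ay":0,"az":0},{"x":0,"y":0,"z":0,"ax":0,"ay":0,"az":0},{"x":0,"y":0,"z":0,"ax":0,"ay":0,"az":0}]'
python3 snap.py w4
```

```text
t: 4.23
ee_pos: [0.459, -0.0084, 0.076]
ee_rot: [-180.0, -0.0, 90.1]
force: [0.2, -0.5, 0.1]
grip_width: 0.0851
4.2333 [ 0.459  -0.0084  0.076 ] [-1.7999e+02 -1.0000e-02  9.0060e+01] [ 0.2 -0.5  0.1] cam [0.459 0.068 0.145] axis [ 0.    -0.3   -0.954]
```

View pics/w4.png

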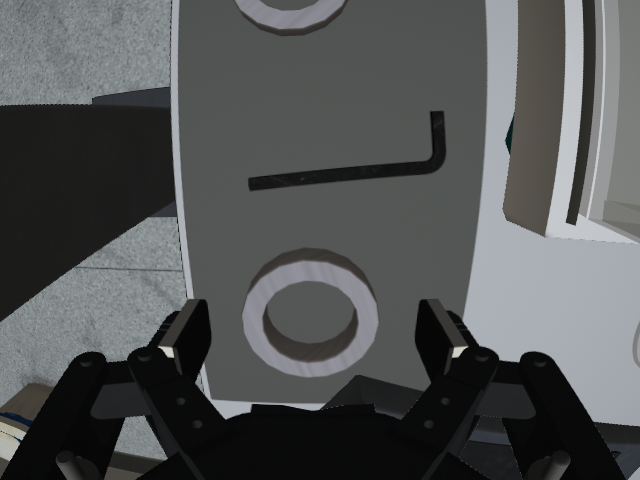

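The ring (311,312) lies squarely between the pads at (195,325) and (435,325), hex key clear. Close.

```bash
python3 -c "
from ring import *
rings('w4',[('large',(235,240,388,386),.018)])"
python3 -m pendant '[{"x":0,"y":0,"z":0,"ax":0,"ay":0,"az":0},{"x":0,"y":0,"z":0,"ax":0,"ay":0,"az":0},{"x":0,"y":0,"z":0,"ax":0,"ay":0,"az":0},{"x":0,"y":0,"z":0,"ax":0,"ay":0,"az":0},{"x":0,"y":0,"z":0,"ax":0,"ay":0,"az":0},{"x":0,"y":0,"z":0,"ax":0,"ay":0,"az":0}]' -1 40
python3 snap.py w5
```

```text
large c 0.4584 -0.0088 d 0.0536 0.0537
large c 0.4584 -0.0088 d 0.0384 0.0385
t: 4.78
ee_pos: [0.4594, -0.0091, 0.0774]
ee_rot: [179.9, -0.0, 90.0]
force: [-2.8, -0.2, 6.1]
grip_width: 0.0545
4.7833 [ 0.4594 -0.0091  0.0774] [179.87  -0.    89.98] [-2.8 -0.2  6.1] cam [0.46  0.067 0.146] axis [ 0.002 -0.3   -0.954]
```

```bash

python3 -m pendant '[{"x":0,"y":0,"z":0,"ax":0,"ay":0,"az":0},{"x":0,"y":0,"z":0.1,"ax":0,"ay":0,"az":0},{"x":0,"y":0,"z":0.16,"ax":0,"ay":0,"az":0},{"x":0,"y":0,"z":0,"ax":0,"ay":0,"az":0},{"x":0,"y":0,"z":0,"ax":0,"ay":0,"az":0}]' 0.55
python3 -m pendant '[{"x":0,"y":0,"z":0,"ax":0,"ay":0,"az":0},{"x":0,"y":0,"z":0,"ax":0,"ay":0,"az":0},{"x":0,"y":0,"z":0,"ax":0,"ay":0,"az":0},{"x":0,"y":0,"z":0,"ax":0,"ay":0,"az":0},{"x":0,"y":0,"z":0,"ax":0,"ay":0,"az":0}]' -1 40
python3 -m pendant '[{"x":0,"y":0,"z":0.2,"ax":0,"ay":0,"az":0},{"x":0,"y":0,"z":0.6,"ax":0,"ay":0,"az":0},{"x":0,"y":0,"z":0,"ax":0,"ay":0,"az":0},{"x":0,"y":0,"z":0,"ax":0,"ay":0,"az":0}]'
python3 snap.py w5
```

```text
t: 5.25
ee_pos: [0.459, -0.0091, 0.0825]
ee_rot: [180.0, 0.0, 90.0]
force: [-0.6, 0.4, 0.1]
grip_width: 0.0662
t: 5.67
ee_pos: [0.4589, -0.0091, 0.083]
ee_rot: [180.0, 0.0, 90.0]
force: [-2.8, 0.2, 5.8]
grip_width: 0.0531
t: 6.0
ee_pos: [0.4591, -0.0091, 0.1025]
ee_rot: [179.9, 0.0, 90.0]
force: [-0.1, 0.2, -1.5]
grip_width: 0.0534
6.0 [ 0.4591 -0.0091  0.1025] [1.7992e+02 1.0000e-02 8.9980e+01] [-0.1  0.2 -1.5] cam [0.46  0.067 0.171] axis [ 0.001 -0.3   -0.954]
```

```bash
python3 -c "
from ring import *
rings('w5',[('large',(235,230,388,386),.0375)])"
python3 - <<'E'
import cv2,numpy as np
im=cv2.imread("pics/w5.png"); cv2.imwrite("pics/w5v.png",cv2.resize(im[200:420,130:500],None,fx=2,fy=2))
E
```

```text
large c 0.4597 -0.0087 d 0.053 0.0537
large c 0.4597 -0.0086 d 0.0381 0.0384
```

View pics/w5v.png

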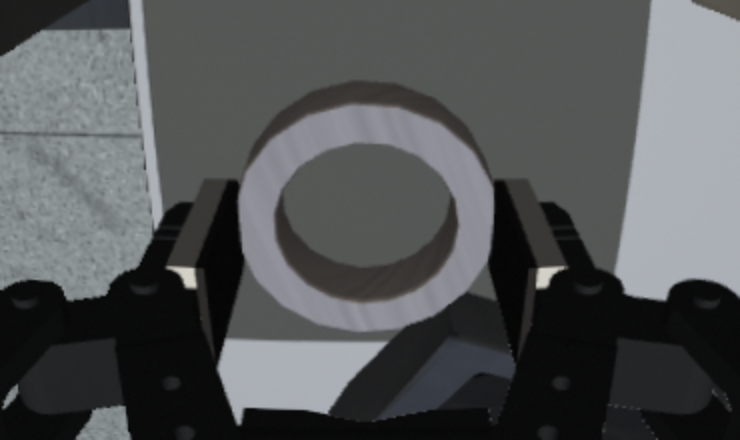

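```bash

python3 -m pendant '[{"x":0,"y":0,"z":0.5,"ax":0,"ay":0,"az":0},{"x":0,"y":0,"z":1,"ax":0,"ay":0,"az":0},{"x":0,"y":0.4,"z":1,"ax":0,"ay":0,"az":0},{"x":0,"y":1,"z":1,"ax":0,"ay":0,"az":0},{"x":0,"y":1,"z":1,"ax":0,"ay":0,"az":0},{"x":0,"y":1,"z":0.6,"ax":0,"ay":0,"az":0},{"x":0,"y":1,"z":0,"ax":0,"ay":0,"az":0},{"x":0,"y":1,"z":0,"ax":0,"ay":0,"az":0}]' >/dev/null
python3 -m pendant '[{"x":-0.1,"y":1,"z":0,"ax":0,"ay":0,"az":0},{"x":0,"y":1,"z":0,"ax":0,"ay":0,"az":0},{"x":0,"y":1,"z":0,"ax":0,"ay":0,"az":0},{"x":0,"y":1,"z":0,"ax":0,"ay":0,"az":0},{"x":0,"y":1,"z":0,"ax":0,"ay":0,"az":0},{"x":0,"y":1,"z":0,"ax":0,"ay":0,"az":0},{"x":0,"y":1,"z":0,"ax":0,"ay":0,"az":0},{"x":0,"y":1,"z":0,"ax":0,"ay":0,"az":0}]' > /dev/null
python3 -m pendant '[{"x":0,"y":1,"z":0,"ax":0,"ay":0,"az":0},{"x":0,"y":1,"z":0,"ax":0,"ay":0,"az":0},{"x":0,"y":0.5,"z":0,"ax":0,"ay":0,"az":0},{"x":0,"y":0,"z":0,"ax":0,"ay":0,"az":0},{"x":0,"y":0,"z":0,"ax":0,"ay":0,"az":0},{"x":0,"y":0,"z":0,"ax":0,"ay":0,"az":0}]'
python3 snap.py w6
python3 -c "
from h import *
d=np.load('pics/w6.npz'); c=(d['K'],d['R'],d['t'])
for P in ([.4562,.4505,.116],[.4562,.4505,.052],[.4834,.4505,.052],[.4562,.4777,.052]): print(proj('wrist',P,c).round(1))"
```

```text
t: 7.88
ee_pos: [0.4564, 0.3875, 0.2295]
ee_rot: [-180.0, 0.1, 90.0]
force: [0.1, -1.2, -2.0]
grip_width: 0.0529
7.8833 [0.4564 0.3875 0.2295] [-1.7998e+02  6.0000e-02  8.9950e+01] [ 0.1 -1.2 -2. ] cam [0.457 0.464 0.298] axis [-0.    -0.301 -0.954]
[311.  148.7]
[311.4 141.7]
[352.7 142. ]
[311.3 100.7]
```

View pics/w6.png

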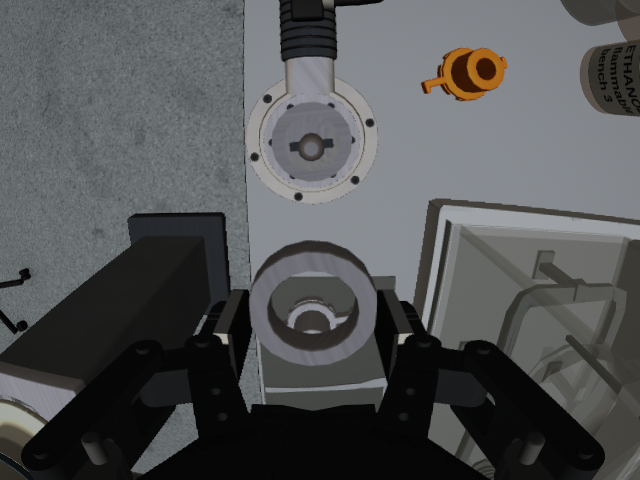

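The flange at (312,142) and nose (311.5,148.5) match the predicted pixels, so the spindle is at (0.4565, 0.4505). Ring held level. Go over it and down to just above the 36 mm journal.

```bash

python3 -m pendant '[{"x":0,"y":0.8,"z":0,"ax":0,"ay":0,"az":0},{"x":-0.02,"y":1,"z":0,"ax":0,"ay":0,"az":0},{"x":0,"y":0.7,"z":0,"ax":0,"ay":0,"az":0},{"x":0,"y":0,"z":0,"ax":0,"ay":0,"az":0},{"x":0,"y":0,"z":-0.5,"ax":0,"ay":0,"az":0},{"x":0,"y":0,"z":-0.8,"ax":0,"ay":0,"az":0},{"x":0,"y":0,"z":-0.8,"ax":0,"ay":0,"az":0},{"x":0,"y":0,"z":-0.6,"ax":0,"ay":0,"az":0}]' 
python3 -m pendant '[{"x":0,"y":0,"z":-0.28,"ax":0,"ay":0,"az":0},{"x":0,"y":0,"z":0,"ax":0,"ay":0,"az":0},{"x":0,"y":0,"z":0,"ax":0,"ay":0,"az":0}]'
python3 snap.py w7
```

```text
t: 8.6
ee_pos: [0.4558, 0.4488, 0.1596]
ee_rot: [-179.9, 0.1, 89.9]
force: [-0.7, 0.2, -1.7]
grip_width: 0.0531
t: 8.85
ee_pos: [0.456, 0.45, 0.1551]
ee_rot: [-180.0, 0.0, 89.9]
force: [-0.3, 0.9, -2.3]
grip_width: 0.0525
8.85 [0.456  0.45   0.1551] [-1.7999e+02  3.0000e-02  8.9930e+01] [-0.3  0.9 -2.3] cam [0.457 0.526 0.224] axis [-0.001 -0.3   -0.954]
```

```bash

python3 -m pendant '[{"x":0,"y":0,"z":-0.12,"ax":0,"ay":0,"az":0},{"x":0,"y":0,"z":-0.12,"ax":0,"ay":0,"az":0},{"x":0,"y":0,"z":-0.12,"ax":0,"ay":0,"az":0},{"x":0,"y":0,"z":0,"ax":0,"ay":0,"az":0}]' 
python3 -m pendant '[{"x":0,"y":0,"z":-0.06,"ax":0,"ay":0,"az":0},{"x":0,"y":0,"z":-0.06,"ax":0,"ay":0,"az":0},{"x":0,"y":0,"z":0,"ax":0,"ay":0,"az":0}]'
```

```text
t: 9.23
ee_pos: [0.4556, 0.4508, 0.1455]
ee_rot: [-180.0, 0.0, 90.0]
force: [0.9, -0.3, -1.7]
grip_width: 0.053
t: 9.48
ee_pos: [0.4556, 0.4509, 0.1427]
ee_rot: [-180.0, 0.0, 90.0]
force: [-0.3, -0.7, -1.8]
grip_width: 0.0533
```

```bash

python3 -m pendant '[{"x":0,"y":0,"z":-0.08,"ax":0,"ay":0,"az":0},{"x":0,"y":0,"z":-0.08,"ax":0,"ay":0,"az":0},{"x":0,"y":0,"z":-0.08,"ax":0,"ay":0,"az":0},{"x":0,"y":0,"z":0,"ax":0,"ay":0,"az":0}]' 
python3 -m pendant '[{"x":0,"y":0,"z":-0.05,"ax":0,"ay":0,"az":0},{"x":0,"y":0,"z":-0.03,"ax":0,"ay":0,"az":0},{"x":0,"y":0,"z":0,"ax":0,"ay":0,"az":0}]'
```

```text
t: 9.82
ee_pos: [0.4556, 0.4508, 0.1364]
ee_rot: [-180.0, 0.0, 90.0]
force: [-0.2, 0.6, -3.3]
grip_width: 0.053
t: 10.07
ee_pos: [0.4557, 0.4509, 0.1349]
ee_rot: [-180.0, 0.0, 90.0]
force: [-0.5, -0.2, -1.8]
grip_width: 0.0529
```

```bash

for i in 1; do python3 -m pendant '[{"x":0,"y":0,"z":-0.04,"ax":0,"ay":0,"az":0},{"x":0,"y":0,"z":0,"ax":0,"ay":0,"az":0}]'|grep -E 'ee_pos|force'; done
python3 -m pendant '[{"x":0,"y":0,"z":-0.03,"ax":0,"ay":0,"az":0},{"x":0,"y":0,"z":0,"ax":0,"ay":0,"az":0}]'|grep -E 'ee_pos|force'
```

```text
ee_pos: [0.4557, 0.4509, 0.134]
force: [0.1, -0.1, -1.2]
ee_pos: [0.4557, 0.4509, 0.1332]
force: [-0.2, -0.7, -1.6]
```

```bash

python3 -m pendant '[{"x":0,"y":0,"z":-0.02,"ax":0,"ay":0,"az":0},{"x":0,"y":0,"z":0,"ax":0,"ay":0,"az":0}]'|grep -E 'ee_pos|force'
python3 -m pendant '[{"x":0,"y":0,"z":-0.02,"ax":0,"ay":0,"az":0},{"x":0,"y":0,"z":0,"ax":0,"ay":0,"az":0}]'|grep -E 'ee_pos|force'
```

```text
ee_pos: [0.4557, 0.4509, 0.1332]
force: [-0.2, 0.1, -0.6]
ee_pos: [0.4558, 0.4509, 0.1331]
force: [-2.8, -1.3, 3.1]
```

```bash

python3 -m pendant '[{"x":0,"y":0,"z":-0.02,"ax":0,"ay":0,"az":0},{"x":0,"y":0,"z":0,"ax":0,"ay":0,"az":0}]'|grep -E 'ee_pos|force'
```

```text
ee_pos: [0.4558, 0.451, 0.1327]
force: [-2.7, -2.0, 6.0]
```

```bash

python3 -m pendant '[{"x":0,"y":0,"z":0.03,"ax":0,"ay":0,"az":0},{"x":0,"y":0,"z":0,"ax":0,"ay":0,"az":0},{"x":0,"y":0,"z":0,"ax":0,"ay":0,"az":0},{"x":0,"y":0,"z":0,"ax":0,"ay":0,"az":0}]' 0.7
python3 -m pendant '[{"x":0,"y":0,"z":0.2,"ax":0,"ay":0,"az":0},{"x":0,"y":0,"z":0.8,"ax":0,"ay":0,"az":0},{"x":0,"y":0,"z":1,"ax":0,"ay":0,"az":0},{"x":0,"y":0,"z":1,"ax":0,"ay":0,"az":0},{"x":0,"y":-0.5,"z":1,"ax":0,"ay":0,"az":0},{"x":0,"y":-1,"z":0.1,"ax":0,"ay":0,"az":0},{"x":0,"y":-1,"z":0,"ax":0,"ay":0,"az":0},{"x":0,"y":0,"z":0,"ax":0,"ay":0,"az":0}]' 1
python3 -m pendant '[{"x":0,"y":0,"z":0,"ax":0,"ay":0,"az":0},{"x":0,"y":0,"z":0,"ax":0,"ay":0,"az":0}]'>/dev/null
python3 snap.py w8
python3 - <<'E'
from ring import *
rings('w8',[('large',(260,90,364,200),.068)])
im=cv2.imread('pics/w8.png'); cv2.imwrite('pics/w8v.png',np.hstack([cv2.resize(im[60:210,230:390],(400,375)),cv2.resize(im[200:350,230:390],(400,375))]))
E
```

```text
t: 11.23
ee_pos: [0.4557, 0.4509, 0.1322]
ee_rot: [-180.0, 0.0, 90.0]
force: [-0.4, -0.5, -0.0]
grip_width: 0.0725
t: 11.9
ee_pos: [0.4564, 0.3855, 0.2368]
ee_rot: [179.9, 0.0, 89.8]
force: [-0.1, 0.0, 0.3]
grip_width: 0.0855
12.0667 [0.4557 0.3887 0.2352] [-1.800e+02 -3.000e-02  8.997e+01] [-0.2  0.7  0.3] cam [0.456 0.465 0.304] axis [-0.    -0.299 -0.954]
large c 0.4558 0.4466 d 0.0727 0.0766
large c 0.4564 0.4508 d 0.0558 0.056
```

View pics/w8v.png

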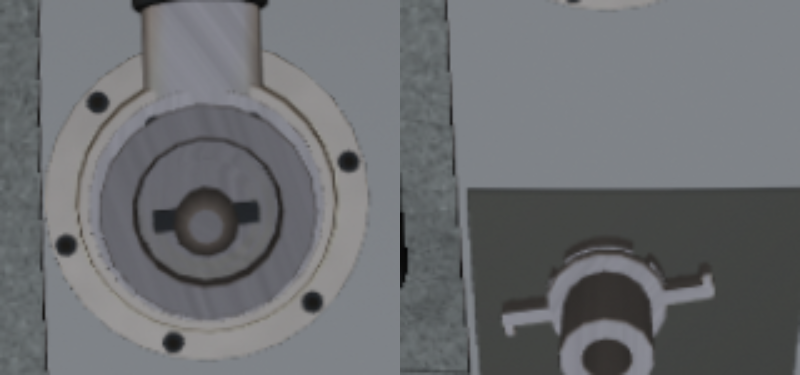

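The large ring lies centred on the flange: measured 56 mm wide at z = 68 mm, centre (0.4564, 0.4508). Pin still visible at about 5°. Now the small ring.

```bash

python3 -m pendant '[{"x":-0.18,"y":-1,"z":0,"ax":0,"ay":0,"az":0},{"x":0,"y":-1,"z":0,"ax":0,"ay":0,"az":0},{"x":0,"y":-1,"z":0,"ax":0,"ay":0,"az":0},{"x":0,"y":-1,"z":0,"ax":0,"ay":0,"az":0},{"x":0,"y":-1,"z":0,"ax":0,"ay":0,"az":0},{"x":0,"y":-1,"z":0,"ax":0,"ay":0,"az":0},{"x":0,"y":-1,"z":-0.2,"ax":0,"ay":0,"az":0},{"x":0,"y":-1,"z":-0.4,"ax":0,"ay":0,"az":0}]'>/dev/null
python3 -m pendant '[{"x":0,"y":-1,"z":-0.6,"ax":0,"ay":0,"az":0},{"x":0,"y":-1,"z":-0.8,"ax":0,"ay":0,"az":0},{"x":0,"y":-0.56,"z":-1,"ax":0,"ay":0,"az":0},{"x":0,"y":0,"z":-0.8,"ax":0,"ay":0,"az":0},{"x":0,"y":0,"z":-0.7,"ax":0,"ay":0,"az":0},{"x":0,"y":0,"z":0,"ax":0,"ay":0,"az":0},{"x":0,"y":0,"z":0,"ax":0,"ay":0,"az":0}]'
python3 snap.py w9
python3 -c "
from ring import *
d=np.load('pics/w9.npz'); c=(d['K'],d['R'],d['t']); u,v=proj('wrist',[.4513,.1247,.014],c).astype(int); print(u,v)
rings('w9',[('small',(u-55,v-55,u+55,v+55),.014)])"
```

```text
t: 13.37
ee_pos: [0.4508, 0.1248, 0.1218]
ee_rot: [-179.9, 0.0, 90.0]
force: [0.4, -0.1, 0.2]
grip_width: 0.0853
13.3667 [0.4508 0.1248 0.1218] [-1.7985e+02  2.0000e-02  9.0020e+01] [ 0.4 -0.1  0.2] cam [0.452 0.201 0.191] axis [-0.002 -0.3   -0.954]
313 273
small c 0.4514 0.125 d 0.0437 0.0439
small c 0.4514 0.1249 d 0.0308 0.031
```

```bash

python3 -m pendant '[{"x":0.02,"y":0,"z":-0.8,"ax":0,"ay":0,"az":0},{"x":0,"y":0,"z":-0.7,"ax":0,"ay":0,"az":0},{"x":0,"y":0,"z":-0.3,"ax":0,"ay":0,"az":0},{"x":0,"y":0,"z":0,"ax":0,"ay":0,"az":0},{"x":0,"y":0,"z":0,"ax":0,"ay":0,"az":0}]' | grep -E "pos|force"
python3 -m pendant '[{"x":0,"y":0,"z":0,"ax":0,"ay":0,"az":0},{"x":0,"y":0,"z":0,"ax":0,"ay":0,"az":0},{"x":0,"y":0,"z":0,"ax":0,"ay":0,"az":0},{"x":0,"y":0,"z":0,"ax":0,"ay":0,"az":0},{"x":0,"y":0,"z":0,"ax":0,"ay":0,"az":0},{"x":0,"y":0,"z":0,"ax":0,"ay":0,"az":0},{"x":0,"y":0,"z":0,"ax":0,"ay":0,"az":0}]' -1 40
python3 -m pendant '[{"x":0,"y":0,"z":0.2,"ax":0,"ay":0,"az":0},{"x":0,"y":0,"z":0.8,"ax":0,"ay":0,"az":0},{"x":0,"y":0,"z":0,"ax":0,"ay":0,"az":0},{"x":0,"y":0,"z":0,"ax":0,"ay":0,"az":0}]'
python3 snap.py w10
python3 -c "
from ring import *
d=np.load('pics/w10.npz'); c=(d['K'],d['R'],d['t']); p=d['p']; z=p[2]-.063;u,v=proj('wrist',[p[0],p[1],z],c).astype(int); print(u,v)
rings('w10',[('small',(u-55,v-55,u+55,v+55),z)])"
```

```text
ee_pos: [0.4522, 0.1247, 0.0787]
force: [-0.3, -0.2, 0.3]
t: 14.42
ee_pos: [0.4523, 0.1245, 0.0792]
ee_rot: [179.9, -0.0, 90.0]
force: [-1.6, 0.5, 5.6]
grip_width: 0.0436
t: 14.75
ee_pos: [0.4525, 0.1245, 0.1038]
ee_rot: [179.8, -0.0, 90.0]
force: [0.0, 0.2, -0.8]
grip_width: 0.043
14.75 [0.4525 0.1245 0.1038] [ 1.7983e+02 -3.0000e-02  8.9980e+01] [ 0.   0.2 -0.8] cam [0.453 0.201 0.173] axis [ 0.003 -0.299 -0.954]
310 316
small c 0.4532 0.1267 d 0.0423 0.0432
small c 0.4532 0.1267 d 0.03 0.0301
```

```bash

python3 -c "
from ring import *
d=np.load('pics/w10.npz'); c=(d['K'],d['R'],d['t']); p=d['p']
rings('w10',[('small',(255,261,365,371),p[2]-.0652)])"
python3 -m pendant '[{"x":0,"y":0,"z":1,"ax":0,"ay":0,"az":0},{"x":0,"y":0,"z":1,"ax":0,"ay":0,"az":0},{"x":0,"y":0.4,"z":1,"ax":0,"ay":0,"az":0},{"x":0,"y":1,"z":1,"ax":0,"ay":0,"az":0},{"x":0,"y":1,"z":1,"ax":0,"ay":0,"az":0},{"x":0,"y":1,"z":0.25,"ax":0,"ay":0,"az":0},{"x":0,"y":1,"z":0,"ax":0,"ay":0,"az":0},{"x":0.13,"y":1,"z":0,"ax":0,"ay":0,"az":0}]'>/dev/null
python3 -m pendant '[{"x":0,"y":1,"z":0,"ax":0,"ay":0,"az":0},{"x":0,"y":1,"z":0,"ax":0,"ay":0,"az":0},{"x":0,"y":1,"z":0,"ax":0,"ay":0,"az":0},{"x":0,"y":1,"z":0,"ax":0,"ay":0,"az":0},{"x":0,"y":1,"z":0,"ax":0,"ay":0,"az":0},{"x":0,"y":1,"z":0,"ax":0,"ay":0,"az":0},{"x":0,"y":1,"z":0,"ax":0,"ay":0,"az":0},{"x":0,"y":0.62,"z":0,"ax":0,"ay":0,"az":0}]'>/dev/null
python3 -m pendant '[{"x":0,"y":0,"z":0,"ax":0,"ay":0,"az":0},{"x":0,"y":0,"z":0,"ax":0,"ay":0,"az":0},{"x":0,"y":0,"z":0,"ax":0,"ay":0,"az":0}]'
```

```text
small c 0.4532 0.1255 d 0.043 0.0439
small c 0.4532 0.1254 d 0.0305 0.0306
t: 16.38
ee_pos: [0.455, 0.4493, 0.2327]
ee_rot: [-179.9, 0.1, 90.0]
force: [0.1, 0.1, -1.0]
grip_width: 0.0435
```

```bash

python3 -m pendant '[{"x":0.03,"y":0.02,"z":-0.4,"ax":0,"ay":0,"az":0},{"x":0,"y":0,"z":-0.7,"ax":0,"ay":0,"az":0},{"x":0,"y":0,"z":-0.8,"ax":0,"ay":0,"az":0},{"x":0,"y":0,"z":-0.7,"ax":0,"ay":0,"az":0},{"x":0,"y":0,"z":-0.3,"ax":0,"ay":0,"az":0},{"x":0,"y":0,"z":0,"ax":0,"ay":0,"az":0},{"x":0,"y":0,"z":0,"ax":0,"ay":0,"az":0}]' |grep -E "pos|force"
python3 -m pendant '[{"x":0,"y":0,"z":-0.1,"ax":0,"ay":0,"az":0},{"x":0,"y":0,"z":-0.1,"ax":0,"ay":0,"az":0},{"x":0,"y":0,"z":-0.08,"ax":0,"ay":0,"az":0},{"x":0,"y":0,"z":0,"ax":0,"ay":0,"az":0}]'
```

```text
ee_pos: [0.4559, 0.4498, 0.1613]
force: [0.2, 0.3, 1.0]
t: 17.3
ee_pos: [0.4558, 0.4505, 0.1545]
ee_rot: [180.0, -0.0, 90.0]
force: [-0.0, -0.3, -1.3]
grip_width: 0.0433
```

```bash

python3 -m pendant '[{"x":0,"y":0,"z":-0.06,"ax":0,"ay":0,"az":0},{"x":0,"y":0,"z":-0.06,"ax":0,"ay":0,"az":0},{"x":0,"y":0,"z":0,"ax":0,"ay":0,"az":0}]' |grep -E "pos|force"
python3 -m pendant '[{"x":0,"y":0,"z":-0.06,"ax":0,"ay":0,"az":0},{"x":0,"y":0,"z":-0.06,"ax":0,"ay":0,"az":0},{"x":0,"y":0,"z":0,"ax":0,"ay":0,"az":0}]' |grep -E "pos|force"
```

```text
ee_pos: [0.4557, 0.4504, 0.151]
force: [0.9, 0.1, -1.4]
ee_pos: [0.4556, 0.4503, 0.1479]
force: [-0.2, 0.1, -1.2]
```

```bash

python3 -m pendant '[{"x":0,"y":0,"z":-0.05,"ax":0,"ay":0,"az":0},{"x":0,"y":0,"z":-0.02,"ax":0,"ay":0,"az":0},{"x":0,"y":0,"z":0,"ax":0,"ay":0,"az":0}]' |grep -E "pos|force"
python3 -m pendant '[{"x":0,"y":0,"z":-0.03,"ax":0,"ay":0,"az":0},{"x":0,"y":0,"z":0,"ax":0,"ay":0,"az":0}]' |grep -E "pos|force"
```

```text
ee_pos: [0.4557, 0.4504, 0.1465]
force: [0.9, 0.2, -0.6]
ee_pos: [0.4557, 0.4504, 0.1458]
force: [-0.3, 0.1, -2.5]
```

```bash

python3 -m pendant '[{"x":0,"y":0,"z":-0.03,"ax":0,"ay":0,"az":0},{"x":0,"y":0,"z":0,"ax":0,"ay":0,"az":0}]' |grep -E "pos|force"
```

```text
ee_pos: [0.4558, 0.4505, 0.1454]
force: [-0.2, 0.1, -0.3]
```

```bash

python3 -m pendant '[{"x":0,"y":0,"z":-0.03,"ax":0,"ay":0,"az":0},{"x":0,"y":0,"z":0,"ax":0,"ay":0,"az":0}]' |grep -E "pos|force"
```

```text
ee_pos: [0.4558, 0.4505, 0.1452]
force: [-0.7, -1.4, 3.9]
```

```bash

python3 -m pendant '[{"x":0,"y":0,"z":0.02,"ax":0,"ay":0,"az":0},{"x":0,"y":0,"z":0,"ax":0,"ay":0,"az":0},{"x":0,"y":0,"z":0,"ax":0,"ay":0,"az":0},{"x":0,"y":0,"z":0,"ax":0,"ay":0,"az":0}]' 0.5
python3 -m pendant '[{"x":0,"y":0,"z":0.2,"ax":0,"ay":0,"az":0},{"x":0,"y":0,"z":0.8,"ax":0,"ay":0,"az":0},{"x":0,"y":0,"z":1,"ax":0,"ay":0,"az":0},{"x":0,"y":0,"z":1,"ax":0,"ay":0,"az":0},{"x":0,"y":-0.5,"z":0.8,"ax":0,"ay":0,"az":0},{"x":0,"y":-1,"z":0,"ax":0,"ay":0,"az":0},{"x":0,"y":-1,"z":0,"ax":0,"ay":0,"az":0},{"x":0,"y":0,"z":0,"ax":0,"ay":0,"az":0}]' 1 >/dev/null
python3 -m pendant '[{"x":0,"y":-0.3,"z":0,"ax":0,"ay":0,"az":0},{"x":0,"y":0,"z":0,"ax":0,"ay":0,"az":0},{"x":0,"y":0,"z":0,"ax":0,"ay":0,"az":0}]'>/dev/null
python3 snap.py w11
python3 - <<'E'
from h import *
d=np.load('pics/w11.npz'); c=(d['K'],d['R'],d['t'])
P=lambda q:proj('wrist',q,c)
a=P([.4564,.4508,.08]); b=P([.4561,.29,.03]); print(a,b)
im=cv2.imread('pics/w11.png')
f=lambda p:cv2.resize(im[int(p[1])-50:int(p[1])+50,int(p[0])-50:int(p[0])+50],(400,400),interpolation=cv2.INTER_CUBIC)
cv2.imwrite('pics/w11v.png',np.hstack([f(a),f(b)]))
E
```

```text
t: 18.88
ee_pos: [0.4557, 0.4503, 0.1445]
ee_rot: [-180.0, 0.0, 90.0]
force: [-0.0, -0.7, 0.9]
grip_width: 0.0642
19.8 [0.4557 0.3806 0.2398] [-1.7999e+02 -1.0000e-02  8.9980e+01] [-0.1  0.2  0.4] cam [0.456 0.457 0.309] axis [-0.    -0.3   -0.954]
[312.77754773 131.89318834] [312.63002987 322.53383685]
```

View pics/w11v.png

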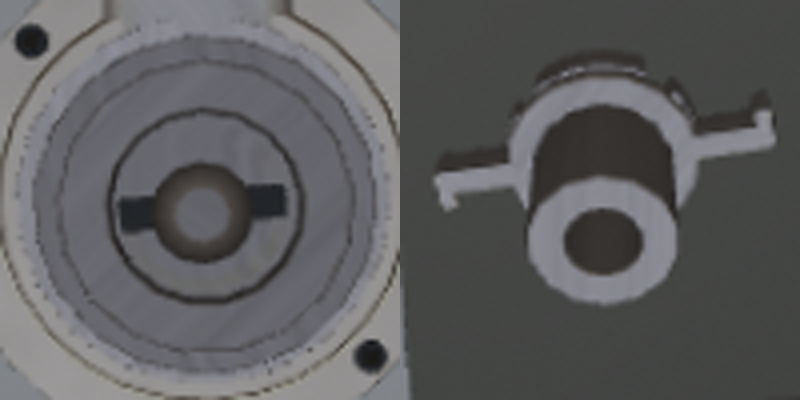

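Small ring seated concentrically on the large one (outline about (205,205)), pin ends at (120,215)/(287,201). Impeller boss top at (603,241), blade ends (442,188)/(770,137). Refine the numbers.

```bash
python3 - <<'E'
from h import *
d=np.load('pics/w11.npz'); c=(d['K'],d['R'],d['t'])
W=lambda x,y,o,z:cast('wrist',(x/4+o[0]-.4,y/4+o[1]-.4),z,c)[:2]
A=(262,81);B=(262-100,272)
l,r=W(120,215,A,.0865),W(287,201,A,.0865);print("pin",(l+r)/2,np.degrees(np.arctan2(*(r-l)[::-1])),np.linalg.norm(r-l))
l,r=W(442,188,B,.008),W(770,137,B,.008);print("blade",(l+r)/2,np.degrees(np.arctan2(*(r-l)[::-1])),np.linalg.norm(r-l))
print("boss",W(603,241,B,.05), W(677,241,B,.05)-W(528,241,B,.05))
print("crown",W(605,142,B,.016), W(700,142,B,.016)-W(510,142,B,.016))
E
```

```text
pin [0.45621032 0.45061386] 4.772733285415939 0.024767843322088423
blade [0.45621789 0.28757677] 10.09472361558647 0.0771028060214914
boss [0.45587268 0.29303141] [ 3.03739927e-02 -3.78121773e-05]
crown [0.45630887 0.29773739] [ 4.23762075e-02 -6.52329736e-05]
```

```bash

python3 -m pendant '[{"x":0.02,"y":-1,"z":0,"ax":0,"ay":0,"az":0},{"x":0,"y":-1,"z":-0.4,"ax":0,"ay":0,"az":0},{"x":0,"y":-1,"z":-0.8,"ax":0,"ay":0,"az":0},{"x":0,"y":-0.5,"z":-1,"ax":0,"ay":0,"az":0},{"x":0,"y":0,"z":-1,"ax":0,"ay":0,"az":0},{"x":0,"y":0,"z":0,"ax":0,"ay":0,"az":0},{"x":0,"y":0,"z":0,"ax":0,"ay":0,"az":0}]'
python3 snap.py w12
cat > bore.py <<'E'
import sys; from h import *
tag,x,y,z=sys.argv[1],*map(float,sys.argv[2:5])
im=cv2.imread(f'pics/{tag}.png'); d=np.load(f'pics/{tag}.npz'); c=(d['K'],d['R'],d['t'])
u,v=proj('wrist',[x,y,z],c); s=int(np.linalg.norm(proj('wrist',[x+.017,y,z],c)-[u,v])); u,v=int(u),int(v); print(u,v,s)
g=cv2.cvtColor(im,cv2.COLOR_BGR2GRAY)[v-s:v+s,u-s:u+s]; m=cv2.threshold(g,0,255,cv2.THRESH_OTSU)[1]
for k in sorted(cv2.findContours(m,cv2.RETR_CCOMP,cv2.CHAIN_APPROX_NONE)[0],key=len)[::-1][:3]:
    if len(k)<12: continue
    P=np.array([cast('wrist',p[0]+[u-s,v-s],z,c)[:2] for p in k],np.float32); (cx,cy),(a,b),_=cv2.fitEllipse(P); print(round(cx,4),round(cy,4),"d",round(a,4),round(b,4))
E
python3 bore.py w12 .4561 .2925 .05
```

```text
t: 20.43
ee_pos: [0.4555, 0.293, 0.1585]
ee_rot: [-179.8, 0.1, 90.0]
force: [-0.9, 0.4, 1.4]
grip_width: 0.0854
20.4333 [0.4555 0.293  0.1585] [-1.7981e+02  9.0000e-02  9.0010e+01] [-0.9  0.4  1.4] cam [0.456 0.369 0.227] axis [-0.003 -0.301 -0.954]
313 273 32
0.4571 0.2934 d 0.0287 0.0355
0.4562 0.2923 d 0.0167 0.0171
0.4414 0.3062 d 0.0038 0.0166
```

```bash

python3 -m pendant '[{"x":0.03,"y":-0.03,"z":-0.8,"ax":0,"ay":0,"az":0},{"x":0,"y":0,"z":-0.8,"ax":0,"ay":0,"az":0},{"x":0,"y":0,"z":-0.6,"ax":0,"ay":0,"az":0},{"x":0,"y":0,"z":-0.34,"ax":0,"ay":0,"az":0},{"x":0,"y":0,"z":0,"ax":0,"ay":0,"az":0},{"x":0,"y":0,"z":0,"ax":0,"ay":0,"az":0}]' |grep -E "pos|force"
python3 -m pendant '[{"x":0,"y":0,"z":0,"ax":0,"ay":0,"az":0},{"x":0,"y":0,"z":0,"ax":0,"ay":0,"az":0},{"x":0,"y":0,"z":0,"ax":0,"ay":0,"az":0},{"x":0,"y":0,"z":0,"ax":0,"ay":0,"az":0},{"x":0,"y":0,"z":0,"ax":0,"ay":0,"az":0},{"x":0,"y":0,"z":0,"ax":0,"ay":0,"az":0},{"x":0,"y":0,"z":0,"ax":0,"ay":0,"az":0},{"x":0,"y":0,"z":0,"ax":0,"ay":0,"az":0}]' -1 40
python3 -m pendant '[{"x":0,"y":0,"z":0.2,"ax":0,"ay":0,"az":0},{"x":0,"y":0,"z":0.8,"ax":0,"ay":0,"az":0},{"x":0,"y":0,"z":0,"ax":0,"ay":0,"az":0},{"x":0,"y":0,"z":0,"ax":0,"ay":0,"az":0}]'
python3 snap.py w13; python3 bore.py w13 .4562 .2925 .075
```

```text
ee_pos: [0.4575, 0.2929, 0.0978]
force: [0.3, 0.2, 0.5]
t: 21.65
ee_pos: [0.4573, 0.2924, 0.0973]
ee_rot: [179.9, -0.0, 90.0]
force: [-1.3, -0.0, 5.5]
grip_width: 0.0308
t: 21.98
ee_pos: [0.4575, 0.2923, 0.122]
ee_rot: [179.9, -0.0, 90.0]
force: [-0.3, -0.7, -2.8]
grip_width: 0.0306
21.9833 [0.4575 0.2923 0.122 ] [ 1.799e+02 -5.000e-02  8.998e+01] [-0.3 -0.7 -2.8] cam [0.458 0.369 0.191] axis [ 0.002 -0.299 -0.954]
307 338 46
0.458 0.2928 d 0.0297 0.03
0.458 0.2929 d 0.0164 0.0166
0.473 0.2706 d 0.0005 0.021
```

```bash

python3 -m pendant '[{"x":0,"y":0,"z":1,"ax":0,"ay":0,"az":0},{"x":0,"y":0,"z":1,"ax":0,"ay":0,"az":0.6},{"x":0,"y":0,"z":1,"ax":0,"ay":0,"az":1},{"x":0,"y":0.2,"z":1,"ax":0,"ay":0,"az":1},{"x":0,"y":0.8,"z":0.72,"ax":0,"ay":0,"az":1},{"x":-0.04,"y":1,"z":0,"ax":0,"ay":0,"az":1},{"x":0,"y":1,"z":0,"ax":0,"ay":0,"az":1},{"x":0,"y":1,"z":0,"ax":0,"ay":0,"az":1}]' >/dev/null
python3 -m pendant '[{"x":0,"y":1,"z":0,"ax":0,"ay":0,"az":1},{"x":0,"y":1,"z":0,"ax":0,"ay":0,"az":1},{"x":0,"y":0.32,"z":0,"ax":0,"ay":0,"az":1},{"x":0,"y":0,"z":0,"ax":0,"ay":0,"az":0.35},{"x":0,"y":0,"z":0,"ax":0,"ay":0,"az":0},{"x":0,"y":0,"z":0,"ax":0,"ay":0,"az":0},{"x":0,"y":0,"z":0,"ax":0,"ay":0,"az":0}]'
python3 snap.py w14;python3 bore.py w14 .4564 .4502 .192
python3 - <<'E'
import cv2; im=cv2.imread("pics/w14.png"); cv2.imwrite("pics/w14v.png",cv2.resize(im[180:440,130:500],None,fx=2,fy=2))
E
```

```text
t: 23.28
ee_pos: [0.4562, 0.4492, 0.2391]
ee_rot: [-180.0, 0.0, 129.6]
force: [0.4, -1.2, -1.1]
grip_width: 0.0306
23.2833 [0.4562 0.4492 0.2391] [-1.7997e+02  2.0000e-02  1.2964e+02] [ 0.4 -1.2 -1.1] cam [0.408 0.508 0.308] axis [ 0.191 -0.232 -0.954]
314 336 41
0.457 0.4471 d 0.0301 0.0363
0.4562 0.4493 d 0.0164 0.0166
0.4776 0.4452 d 0.0051 0.0076
```

View pics/w14v.png

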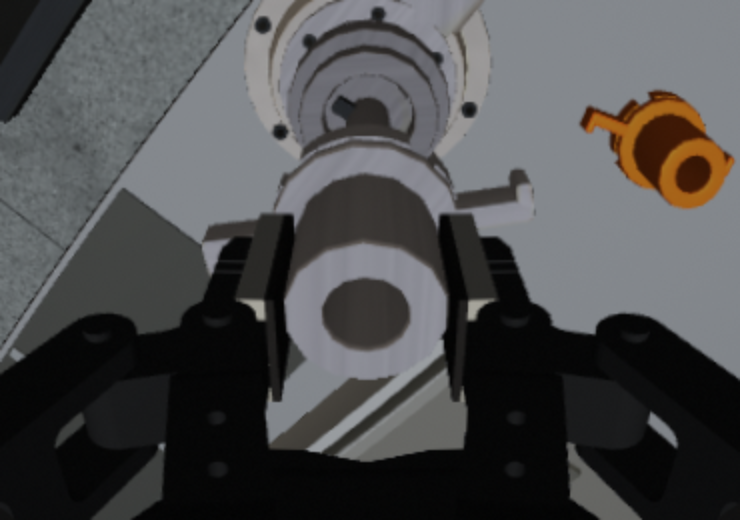

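Impeller held upright, bore at (366,314) in the crop, blades clear of the fingers. Centre and descend onto the nose.

```bash

python3 -m pendant '[{"x":0.01,"y":0.06,"z":0,"ax":0,"ay":0,"az":0},{"x":0,"y":0,"z":-0.4,"ax":0,"ay":0,"az":0},{"x":0,"y":0,"z":-0.4,"ax":0,"ay":0,"az":0},{"x":0,"y":0,"z":-0.2,"ax":0,"ay":0,"az":0},{"x":0,"y":0,"z":-0.15,"ax":0,"ay":0,"az":0},{"x":0,"y":0,"z":0,"ax":0,"ay":0,"az":0}]' |grep -E "pos|force"
python3 -m pendant '[{"x":0,"y":0,"z":-0.15,"ax":0,"ay":0,"az":0},{"x":0,"y":0,"z":-0.15,"ax":0,"ay":0,"az":0},{"x":0,"y":0,"z":0,"ax":0,"ay":0,"az":0}]' |grep -E "pos|force"
```

```text
ee_pos: [0.4558, 0.4513, 0.2085]
force: [0.5, 0.1, -2.5]
ee_pos: [0.4561, 0.4516, 0.2023]
force: [0.4, 0.2, -0.9]
```

```bash

python3 -m pendant '[{"x":0,"y":0,"z":-0.15,"ax":0,"ay":0,"az":0},{"x":0,"y":0,"z":-0.15,"ax":0,"ay":0,"az":0},{"x":0,"y":0,"z":0,"ax":0,"ay":0,"az":0}]' |grep -E "pos|force"
python3 -m pendant '[{"x":0,"y":0,"z":-0.1,"ax":0,"ay":0,"az":0},{"x":0,"y":0,"z":-0.1,"ax":0,"ay":0,"az":0},{"x":0,"y":0,"z":0,"ax":0,"ay":0,"az":0}]' |grep -E "pos|force"
```

```text
ee_pos: [0.456, 0.4515, 0.1946]
force: [-0.5, -0.0, -0.9]
ee_pos: [0.4561, 0.4516, 0.1899]
force: [-0.1, 0.1, -2.4]
```

```bash

python3 -m pendant '[{"x":0,"y":0,"z":-0.08,"ax":0,"ay":0,"az":0},{"x":0,"y":0,"z":-0.08,"ax":0,"ay":0,"az":0},{"x":0,"y":0,"z":-0.04,"ax":0,"ay":0,"az":0},{"x":0,"y":0,"z":0,"ax":0,"ay":0,"az":0}]' |grep -E "pos|force"
python3 -m pendant '[{"x":0,"y":0,"z":-0.06,"ax":0,"ay":0,"az":0},{"x":0,"y":0,"z":-0.04,"ax":0,"ay":0,"az":0},{"x":0,"y":0,"z":0,"ax":0,"ay":0,"az":0}]' |grep -E "pos|force"
```

```text
ee_pos: [0.4562, 0.4516, 0.1852]
force: [-1.0, 0.4, -1.7]
ee_pos: [0.4562, 0.4516, 0.1828]
force: [-0.6, 1.2, -1.6]
```

```bash

python3 -m pendant '[{"x":0,"y":0,"z":-0.04,"ax":0,"ay":0,"az":0},{"x":0,"y":0,"z":-0.04,"ax":0,"ay":0,"az":0},{"x":0,"y":0,"z":0,"ax":0,"ay":0,"az":0}]' |grep -E "pos|force"
```

```text
ee_pos: [0.4562, 0.4517, 0.1809]
force: [-0.6, 0.7, -1.7]
```

```bash

python3 -m pendant '[{"x":0,"y":0,"z":-0.04,"ax":0,"ay":0,"az":0},{"x":0,"y":0,"z":0,"ax":0,"ay":0,"az":0}]' |grep -E "pos|force"
```

```text
ee_pos: [0.4562, 0.4516, 0.1799]
force: [-0.7, -0.5, -1.2]
```

No contact at pin height (TCP 0.1818 passed freely), so the slot already straddles the pin. Continue down gently.

```bash

python3 -m pendant '[{"x":0,"y":0,"z":-0.05,"ax":0,"ay":0,"az":0},{"x":0,"y":0,"z":-0.05,"ax":0,"ay":0,"az":0},{"x":0,"y":0,"z":0,"ax":0,"ay":0,"az":0}]' |grep -E "pos|force"
python3 -m pendant '[{"x":0,"y":0,"z":-0.04,"ax":0,"ay":0,"az":0},{"x":0,"y":0,"z":0,"ax":0,"ay":0,"az":0}]' |grep -E "pos|force"
```

```text
ee_pos: [0.4562, 0.4516, 0.1772]
force: [-1.2, 0.9, -1.2]
ee_pos: [0.4562, 0.4516, 0.1764]
force: [-1.8, 0.5, -1.5]
```

```bash

python3 -m pendant '[{"x":0,"y":0,"z":-0.04,"ax":0,"ay":0,"az":0},{"x":0,"y":0,"z":0,"ax":0,"ay":0,"az":0}]' |grep -E "pos|force"
```

```text
ee_pos: [0.4562, 0.4517, 0.1754]
force: [-2.0, 0.0, -0.4]
```

```bash

python3 -m pendant '[{"x":0,"y":0,"z":-0.03,"ax":0,"ay":0,"az":0},{"x":0,"y":0,"z":0,"ax":0,"ay":0,"az":0}]' |grep -E "pos|force"
```

```text
ee_pos: [0.4562, 0.4517, 0.1753]
force: [-2.6, -0.5, 2.0]
```

```bash

python3 -m pendant '[{"x":0,"y":0,"z":0.02,"ax":0,"ay":0,"az":0},{"x":0,"y":0,"z":0,"ax":0,"ay":0,"az":0},{"x":0,"y":0,"z":0,"ax":0,"ay":0,"az":0},{"x":0,"y":0,"z":0,"ax":0,"ay":0,"az":0}]' 0.3
python3 -m pendant '[{"x":0,"y":0,"z":0.2,"ax":0,"ay":0,"az":0},{"x":0,"y":0,"z":0.8,"ax":0,"ay":0,"az":0},{"x":0,"y":0,"z":1,"ax":0,"ay":0,"az":0},{"x":0,"y":0,"z":1,"ax":0,"ay":0,"az":0},{"x":0,"y":-1,"z":0,"ax":0,"ay":0,"az":0},{"x":0,"y":-1,"z":0,"ax":0,"ay":0,"az":0},{"x":0,"y":-0.8,"z":0,"ax":0,"ay":0,"az":0},{"x":0,"y":0,"z":0,"ax":0,"ay":0,"az":0}]'>/dev/null
python3 -m pendant '[{"x":0,"y":0,"z":0,"ax":0,"ay":0,"az":0},{"x":0,"y":0,"z":0,"ax":0,"ay":0,"az":0},{"x":0,"y":0,"z":0,"ax":0,"ay":0,"az":0},{"x":0,"y":0,"z":0,"ax":0,"ay":0,"az":0}]'
python3 snap.py w15; python3 bore.py w15 .4564 .4508 .128
python3 - <<'E'
from h import *
s=robot.grab_frame("side"); t=robot.grab_frame("top"); w=cv2.imread("pics/w15.png")
for z in (.128,.1345): print(z,proj("side",[.4564,.4508,z]).round(1))
d=np.load('pics/w15.npz'); u,v=proj('wrist',[.4564,.4508,.1],(d['K'],d['R'],d['t'])).astype(int)
a=cv2.resize(s[270:370,235:335],(400,400),interpolation=cv2.INTER_CUBIC)
y0,x0=max(v-60,0),max(u-60,0); b=cv2.resize(w[y0:y0+120,x0:x0+120],(400,400),interpolation=cv2.INTER_CUBIC)
c=cv2.resize(t[215:300,110:400],(682,200),interpolation=cv2.INTER_CUBIC); c=cv2.copyMakeBorder(c,0,0,0,118,cv2.BORDER_CONSTANT)
cv2.imwrite("pics/f.png",np.vstack([np.hstack([a,b]),c]))
E
```

```text
t: 26.67
ee_pos: [0.4565, 0.4516, 0.1755]
ee_rot: [180.0, 0.0, 129.8]
force: [-0.2, 0.6, -0.5]
grip_width: 0.0553
t: 27.67
ee_pos: [0.4561, 0.3824, 0.2501]
ee_rot: [-180.0, -0.0, 129.8]
force: [-0.4, -0.5, 0.7]
grip_width: 0.0554
27.6667 [0.4561 0.3824 0.2501] [-1.7998e+02 -1.0000e-02  1.2983e+02] [-0.4 -0.5  0.7] cam [0.408 0.441 0.319] axis [ 0.192 -0.23  -0.954]
396 168 30
0.458 0.451 d 0.0332 0.0373
0.4564 0.4508 d 0.0167 0.0169
0.4363 0.4529 d 0.0033 0.0072
0.128 [281.9 286.3]
0.1345 [281.8 283.5]
```

View pics/f.png

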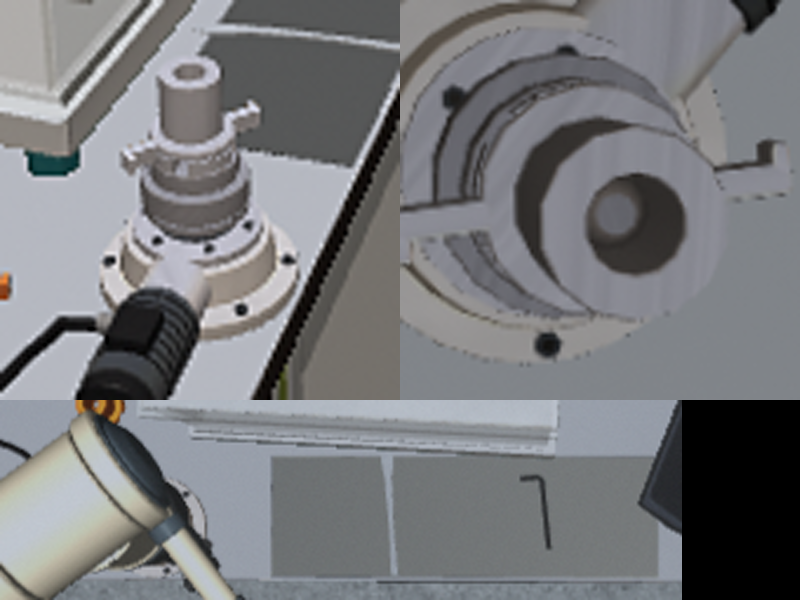

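The stack is upright with the impeller flat on the small ring. In the side view the boss top is at (282.5,288), against a prediction of 286.3 for home and 283.5 if stopped on the pin. The spatula and hex key are where they were.

```bash
python3 -c "
from workcell import robot
print(robot.close_job())"
```

```text
the job is handed in; nothing more can be done
None
```

The mill is rebuilt and handed in after about 28 s of the 72 s allowed: large ring, then small ring, then impeller, each lowered onto the spindle and released.

- **Heights:** each part made contact within about 0.3 mm of its calculated home height. The impeller contacted at TCP 0.1753 m; stopped by the pin it would have been at 0.1818 m.
- **Turning the impeller:** I saw the pin at about 5° and turned the impeller +40° before lowering it. The slot dropped over the pin first time, so no turning under pressure was needed.
- **Forces:** the highest reading while seating a part was about 6 N, with no sideways jamming. I never read `spindle_float` directly. From those forces it should have sunk about 1 mm at most, against the 5 mm limit.
- **Last pictures:** the impeller bore is at (0.4564, 0.4508), on the spindle axis. The boss top in the side view (row 288) agrees with home (286.3) rather than stopped on the pin (283.5). The hex key and spatula look unmoved and the gripper is clear. The timer was not in that last check.
- **Disagreements:** rough first readings from the top camera were up to about 10 mm off the wrist camera in y, so I relied on the wrist camera. My first grip on the large ring looked too low, so I let go and gripped it again about 5 mm higher before lifting.

I viewed 11 pictures, one past the budget of 10.

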